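Open the paddle-latched medicine cabinet

ROBOT

A 6-joint arm with a two-finger parallel gripper is mounted at the origin on the work surface. World frame = base frame: x ahead of the robot, y to its left, z up, the work surface at z = 0. Lengths are in m, angles in rad, forces in N, time in s.
With the tool pointing down it reaches from about 0.375 to 0.975 m from the base axis. Payload 3.8 kg.
Tool frame: the origin (TCP) lies between the finger pads; the fingertips stand 8 mm ahead of it and the grasp point (between the pads) lies 11 mm behind it (nose_length is the distance from the TCP to the fingertips, in m); z points along the fingers, y is the line along which they close (so a half turn about z gives the same grasp; the last joint's range is limited). The gripper opens to 85 mm and grips with 20 to 120 N. Pads are 22 mm wide; open, the fingers measure 114 mm over their backs; the gripper's body (76 mm by 85 mm) begins 54 mm behind the grasp point. The pads swing forward as they close: fully open they stand 13 mm farther back than shut.
Start: joints at [1.189, 0.264, 1.604, -0, 1.274, -0.037], TCP at [0.228, 0.635, 0.239] pointing down, gripper open.
Joint ranges: [-2.63, 2.63], [-0.94, 2.18], [0.31, 2.57], [-1.31, 4.45], [0, 2.66], [-2.55, 2.55]. Speed limits (rad/s): [2.57, 2.57, 3.14, 3.14, 3.14, 3.14].

INTERFACE

Orientations are given as a unit quaternion [w, x, y, z].
In Python, from workcell import * gives the robot as it stands. The module is installed in compiled form; this text tells all that it offers.
- The arm moves only by the tool carry_out, never from a script. Its arguments are lists of equal length, an entry for each row: "delta_pos": the shift along the world's x, y, z in mm, a list of three; "dr": the turn, a rotation vector about the world's x, y, z in rad, a list of three; "grip": the gripper command: -1 is shut, 1 is fully open, values between are in proportion. A call has 1 to 12 rows; each row shifts and turns the commanded pose from where the row before left it; what a row does not reach is not made up. A row lasts 1/12 s, in which the tool goes at most 41.7 mm and 7.16 degrees, less where a joint would pass 70% of its speed; a pose out of reach is approached as far as the arm can. A call with a gripper value outside its range is refused whole. The fingers move at their own pace and stop on an object; "grip_force" is the grip in N (left out, the last holds). Time passes only in rows, so rows that do not move let the fingers close. It gives the time, the measured TCP pose, the force, the opening and the grip force at its end, in the units of the state.
- observe(): the state, without advancing time (a new reading comes with each control period).
- read_camera(name): name is "scene" or "side" or "wrist"; returns the picture (400x640x3 uint8, red, green, blue); there is no depth.
- camera_info(name): a dict with "fx", "fy", "cx", "cy" (pixels), "view" (4x4, takes a point from world to camera coordinates). Camera axes: x right, y down, z forward; pixel columns grow to the right and rows downward; lengths in m; the calibration is good to about 2 mm. A picture is of the moment at which its call begins: read the wrist's pose just before it. camera_info takes no time and is no camera call; for the wrist camera it gives the pose at the moment of the call.
- sign_off(): hands the job in; it is judged then, once.
The state is a dict: "time": time; "joint_positions": joint angles; "joint_vel": joint speeds; "effort": joint torques, N m; "ee_pos": TCP position; "tool_rot": TCP orientation; "force": force on the tool from outside, world axes, zero at the start; "wrist_torque": the same for the moment, N m; "width": finger opening in m; "gripper_force": force on a finger pad.
Only numpy, scipy, OpenCV 4.12 (cv2) and the standard library are available. Lean on these libraries where they do the work, as an engineer would, in place of code of your own. Each camera call takes 0.05 s, during which the arm holds its last target. There are 200 camera calls.

TASK

Open the small white medicine cabinet: lift the steel paddle on its door gently until you feel it come up against its firm stop, so that the hidden pawl is withdrawn, then swing the door wide open (to at least 60 degrees) and let go. Never force the latch: neither heave on the paddle at its stop nor pull the door against a pawl that is still engaged. Leave the things standing around and on the cabinet where they are.

Things in the scene. Friction and masses are not known exactly. Their poses are not given: they have to be found in the camera images.
- cabinet: White painted steel cabinet fixed on the shelf, 160 mm deep (x), 190 mm wide (y), 150 mm tall. Origin: centre of its underside. Its -x axis points out of its front, roughly to the robot; its yaw varies. The door covers its front. Inside is a hidden keeper that the paddle's pawl hooks behind; its height cannot be seen and differs from start to start.
- door (a joint): Door angle, rad: 0 shut, grows as the free edge swings out to the robot, ends at 1.75. Hinge: vertical axis at the door's +y edge (left seen from the robot), so it opens clockwise seen from above. Door 12 mm thick, 182 mm from hinge axis to free edge, top 147 mm above the surface, 0.8 kg, light friction (0.12 Nm); it stays where it is left.
- door_hinge (a point): Point on the door's vertical hinge axis, 115 mm above the surface, at the height of the paddle's pivot. In the cabinet's frame it lies at (-86, +89, 115) mm.
- paddle: Steel paddle on the door's front: flat blade 22 mm wide, 8 mm thick, sloping out and down by 0.28 rad at rest, ending in a round cross bar. Origin: its pivot, a level axis along its y, 10 mm before the door's mid-plane, 130 mm from the hinge axis, 115 mm above the surface. Lifting its outer end turns it up to withdraw the pawl, 40 mm behind the pivot; a spring returns it.
- paddle_grip (a point): Grip point: centre of the cross bar, 45 mm from the pivot, 103 mm above the surface at rest. The bar, 16 mm thick and 36 mm long along y, is pinched by its smooth ends from above, fingers closing along the door's width, and turns between them; all round is free. To lift it takes 3 to 6 N (spring) and up to 5 N more for drag in a firm pinch. Keep it lifted until the door is 0.2 rad open.
- swab_tub: Closed white swab tub, diameter 64 mm, 55 mm tall, standing loose on top of the cabinet. Origin: centre of its underside.
- vase: White ceramic vase, 80 mm wide, 150 mm tall, loose. Origin: centre of its underside.
- jar: Glass jar with a steel lid, diameter 72 mm, 90 mm tall, loose. Origin: centre of its underside.
- tumbler: White ceramic tumbler, diameter 72 mm, 95 mm tall, loose. Origin: centre of its underside.
- lotion: Grey plastic bottle, diameter 54 mm, 140 mm tall, loose. Origin: centre of its underside.
- soap: Closed clear plastic soap box, 60 by 90 by 30 mm, loose. Origin: centre of its underside.
- paddle_tip (a point): Outermost point of the cross bar, 53 mm from the pivot. How the latch feels: lifting the grip point by 5 to 22 mm (unknown each time) frees the pawl; 2 mm farther, at 7 to 24 mm, is a firm stop, felt as a sharp rise of force (some 5 N per mm). Only between the two does the door open. Never load pawl and keeper over 20 N, by heaving at the stop or by pulling the door while engaged.

How it is judged:
By the outcome, as a careful person would: the job done as asked, in the order asked, and still so for the second after the job is handed in, with the robot touching nothing.
It also fails if it takes over 58 s, if anything falls off the work surface, if the arm or the gripper's body presses on something with over 40 N, if the wrist force passes 120 N, or if a joint passes its speed limit or range.

## Working session

There is one attempt and no reset: what is moved stays moved. The work goes in short steps, Python scripts to look and compute and a tool call to move; the robot and the scene stay as the last step left them, time stands still between calls to the robot, and variables do not carry over. Pictures are saved under pics/ and viewed, at most 10 in all, crops included, and the job is handed in when it is done.

Besides the shell and the picture viewer there is one more tool, called after "Request:" as name(argument=value, ...) on one line, values as JSON. carry_out: Moves the arm, as the interface text tells. Its arguments: {"type":"object","properties":{"delta_pos":{"type":"array","items":{"type":"array","items":{"type":"number"}}},"dr":{"type":"array","items":{"type":"array","items":{"type":"number"}}},"grip":{"type":"array","items":{"type":"number"}},"grip_force":{"type":"number"}},"required":["delta_pos","dr","grip"]}

```bash
mkdir -p pics; python3 - <<'E'
from workcell import *
import cv2,numpy as np
for n in ["scene","side"]:
    im=read_camera(n); cv2.imwrite(f"pics/{n}0.png",im[:,:,::-1]); c=camera_info(n); print(n,c["fx"],c["cx"],c["cy"],np.round(c["view"],3).tolist())
s=observe();print(s["time"],s["ee_pos"],s["tool_rot"],s["force"],s["width"])
E
```

```text
scene 518.1339983353462 324.3767879220295 205.03077884085354 [[-0.889, 0.457, -0.004, 0.53], [0.287, 0.551, -0.784, -0.116], [-0.356, -0.698, -0.621, 1.449], [0.0, 0.0, 0.0, 1.0]]
side 371.5114011146594 316.6673298207571 199.87815220954832 [[0.905, -0.426, -0.003, -0.53], [-0.22, -0.46, -0.86, 0.256], [0.365, 0.779, -0.51, 0.624], [0.0, 0.0, 0.0, 1.0]]
0.1 [0.22789382 0.63465817 0.23803996] [-2.24909514e-04  1.71528694e-01  9.85178562e-01 -1.02875275e-03] [-0.00859887  0.16332999  0.2027001 ] 0.08527756875174551
```

View pics/scene0.png

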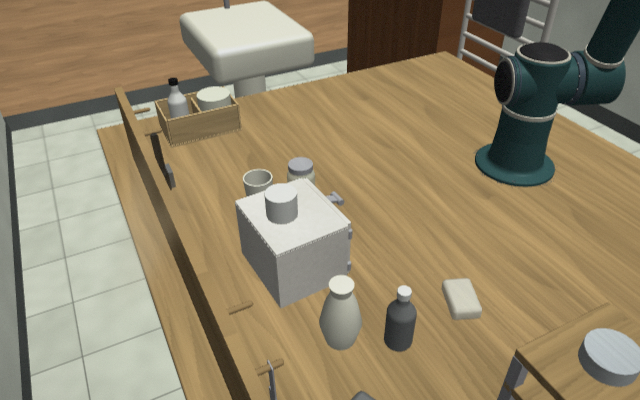

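View pics/side0.png

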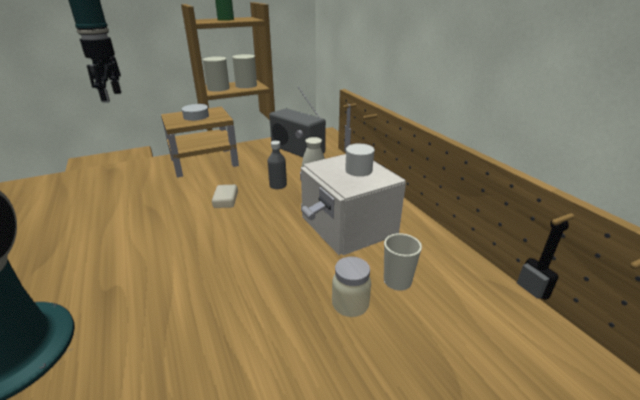

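```bash
python3 - <<'E'
import cv2,numpy as np
a=cv2.imread("pics/scene0.png")[165:305,225:375];b=cv2.imread("pics/side0.png")[140:260,285:415]
a=cv2.resize(a,(600,560),interpolation=3)
b=cv2.resize(b,(650,600),interpolation=3)
cv2.imwrite("pics/a.png",a);cv2.imwrite("pics/b.png",b)
E
```

```text
(no output)
```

View pics/a.png

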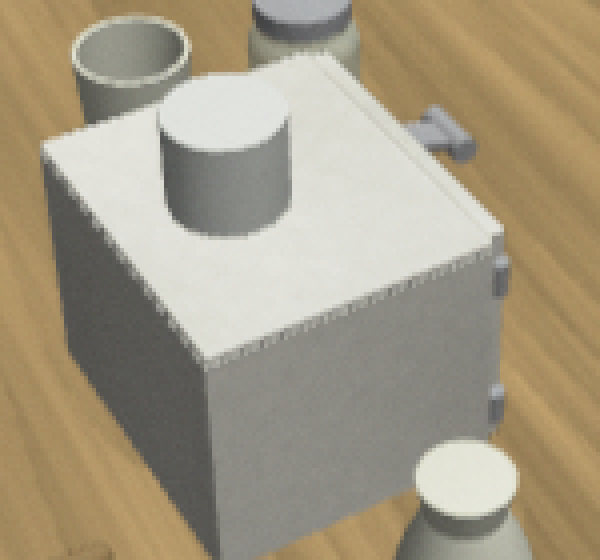

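View pics/b.png

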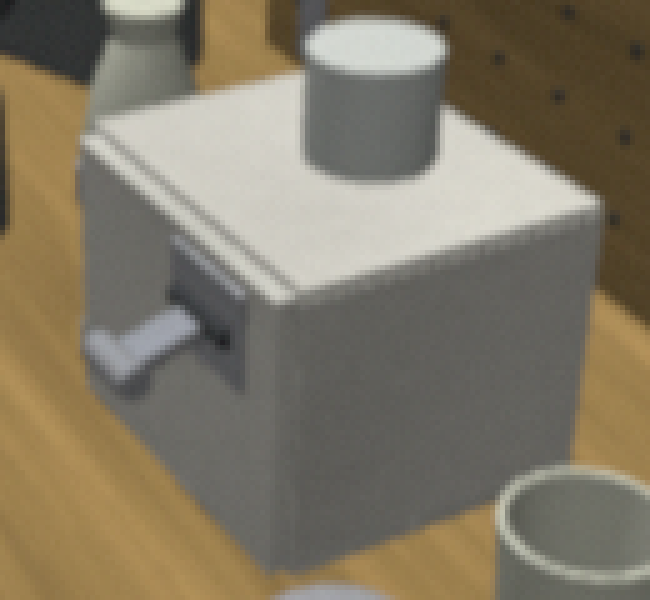

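```bash
cat > h.py <<'E'
from workcell import *
import numpy as np
def ray(n,uv,c=None):
    c=c or camera_info(n);V=np.array(c["view"]);R=V[:3,:3]
    d=R.T@[(uv[0]-c["cx"])/c["fx"],(uv[1]-c["cy"])/c["fy"],1]
    return -R.T@V[:3,3],d/np.linalg.norm(d)
def plane(n,uv,z):
    o,d=ray(n,uv);return o+d*(z-o[2])/d[2]
def tri(rs):
    A=sum(np.eye(3)-np.outer(d,d) for o,d in rs);b=sum((np.eye(3)-np.outer(d,d))@o for o,d in rs)
    return np.linalg.solve(A,b)
E
python3 - <<'E'
from h import *
np.set_printoptions(precision=4,suppress=True)
S=lambda u,v:(225+(u-1.5)/4,165+(v-1.5)/4); D=lambda u,v:(285+(u-2)/5,140+(v-2)/5)
P={}
P["BR"]=[plane("scene",S(43,146),.15),plane("side",D(601,203),.15)]
P["FR"]=[plane("scene",S(316,64),.15),plane("side",D(299,294),.15)]
P["FL"]=[plane("scene",S(493,245),.15),plane("side",D(98,122),.15)]
P["BL"]=[plane("scene",S(207,360),.15)]
for k in P:print(k,*[p[:2] for p in P[k]])
m={k:np.mean(P[k],0)[:2] for k in P}
loc={"BR":(80,-95),"FR":(-80,-95),"FL":(-80,95),"BL":(80,95)}
A=[];b=[]
L=np.array([loc[k] for k in m])/1e3;W=np.array([m[k] for k in m])
lc=L.mean(0);wc=W.mean(0);z=np.sum((W-wc)@[1,1j]*np.conj((L-lc)@[1,1j]));yaw=np.angle(z)
R=np.array([[np.cos(yaw),-np.sin(yaw)],[np.sin(yaw),np.cos(yaw)]])
c=wc-R@lc;print("yaw",yaw,"c",c,"res mm",1e3*(W-(L@R.T+c)))
h=c+R@[-.086,.089];piv=c+R@[-.096,.089-.130]
print("hinge",h,"pivot",piv,"grip pred",piv+R@[-.0432,0])
r=[ray("scene",S(448,132)),ray("side",D(114,362))];print("bar tri",tri(r),plane("scene",S(448,132),.103),plane("side",D(114,362),.103))
print("lotion top",plane("scene",(404,293),.14),plane("side",(276,145),.14),"soap",plane("scene",(461,298),.03),plane("side",(226,195),.03))
print("vase",plane("scene",(342,285),.15),plane("side",(313,142),.15),"jar",plane("side",(352,268),.09),"tumbler",plane("side",(402,243),.095))
E
```

```text
BR [ 0.7994 -0.0079] [ 0.8002 -0.0093]
FR [ 0.6424 -0.0082] [ 0.6393 -0.0217]
FL [0.6306 0.1687] [0.631  0.1658]
BL [0.7865 0.1787]
yaw 0.06034988690592038 c [0.7145 0.0806] res mm [[-0.2673  0.7964]
 [ 0.4808  4.1078]
 [ 1.8844 -3.3594]
 [-2.0979 -1.5447]]
hinge [0.6233 0.1643] pivot [0.6211 0.0339] grip pred [0.578  0.0313]
bar tri [0.5783 0.0278 0.105 ] [0.5779 0.0252 0.103 ] [0.5789 0.0312 0.103 ]
lotion top [0.6256 0.3572 0.14  ] [0.6179 0.3334 0.14  ] soap [0.4683 0.3422 0.03  ] [0.4581 0.3114 0.03  ]
vase [0.7158 0.3    0.15  ] [0.7099 0.2862 0.15  ] jar [ 0.5834 -0.1559  0.09  ] tumbler [ 0.7047 -0.1391  0.095 ]
```

Request:
carry_out(delta_pos=[[17,-30,-1],[17,-30,-1],[17,-30,-1],[17,-30,-1],[17,-30,-1],[17,-30,-1],[17,-30,-1],[17,-30,-1],[17,-30,-1],[17,-30,-1]], dr=[[0,0,0.02],[0,0,0.02],[0,0,0.02],[0,0,0.02],[0,0,0.02],[0,0,0.02],[0,0,0.02],[0,0,0.02],[0,0,0.02],[0,0,0.02]], grip=[1,1,1,1,1,1,1,1,1,1], grip_force=20)

```text
time: 0.93
ee_pos: [0.3983, 0.3335, 0.2288]
tool_rot: [-0.0, 0.072, 0.997, -0.0]
force: [0.1, 1.4, -0.0]
width: 0.0854
gripper_force: 0.0
```

Request:
carry_out(delta_pos=[[17,-30,-1],[17,-30,-1],[17,-30,-1],[17,-30,-1],[17,-30,-1],[17,-30,-1],[17,-30,-1],[17,-30,-1],[17,-30,-1],[17,-30,-1],[0,0,0],[0,0,0]], dr=[[0,0,0.02],[0,0,0.02],[0,0,0.02],[0,0,0.02],[0,0,0.02],[0,0,0.02],[0,0,0.02],[0,0,0.02],[0,0,0.02],[0,0,0.02],[0,0,0],[0,0,0]], grip=[1,1,1,1,1,1,1,1,1,1,1,1])

```text
time: 1.93
ee_pos: [0.5683, 0.0336, 0.2185]
tool_rot: [-0.001, -0.026, 1.0, 0.0]
force: [-0.7, 0.7, 1.0]
width: 0.0853
gripper_force: 0.0
```

```bash
python3 - <<'E'
from h import *
import cv2
s=observe();print(s["time"],s["ee_pos"],s["tool_rot"],s["force"],s["joint_positions"])
c=camera_info("wrist");im=read_camera("wrist");cv2.imwrite("pics/w0.png",im[:,:,::-1])
import pickle;pickle.dump(c,open("w0.pkl","wb"))
E
```

```text
1.9333 [0.5683181  0.03361325 0.21850466] [-7.25258284e-04 -2.57968528e-02  9.99666940e-01  6.99041139e-05] [-0.68141686  0.73206627  0.99053127] [ 1.52509426e-02  8.02865370e-02  1.85652051e+00  1.33257019e-04
  1.20623752e+00 -1.60719243e+00]
```

View pics/w0.png

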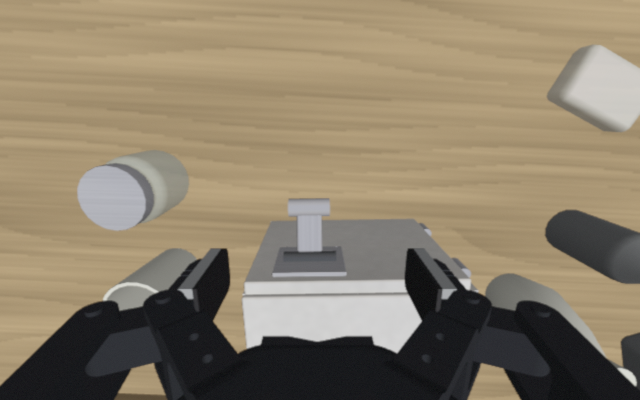

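```bash
python3 - <<'E'
from h import *
import pickle,cv2
c=pickle.load(open("w0.pkl","rb"))
def pl(uv,z):
    o,d=ray("w",uv,c);return o+d*(z-o[2])/d[2]
im=cv2.imread("pics/w0.png");g=cv2.cvtColor(im,6)
hsv=cv2.cvtColor(im,40)
# bar region: low saturation
m=((hsv[190:222,275:345,1]<45)).astype(np.uint8)
for r in (6,12,18,22): x=np.where(m[r+4])[0]; print(r+194,(x.min()+275,x.max()+275) if len(x) else None)
for u in (290,295,323,328): y=np.where(m[:,u-275])[0]; print(u,y.min()+190,y.max()+190)
print("bar",pl((309.5,206.5),.105)); print("bar ends top edge",pl((288.5,199),.108),pl((330.5,199),.108))
a,b=pl((246,294),.147),pl((441,291),.147);print("door front edge",a,b,np.arctan2(-(b-a)[0],(b-a)[1]))
# seam rows
for u in (260,290,350,400,430):
    col=g[270:310,u].astype(int);print(u,270+np.argmax(np.abs(np.diff(col))),col[8:30].tolist())
E
```

```text
200 (np.int64(288), np.int64(329))
206 (np.int64(288), np.int64(329))
212 (np.int64(288), np.int64(329))
216 (np.int64(289), np.int64(321))
290 199 221
295 199 221
323 198 221
328 198 221
bar [0.57547512 0.02762127 0.105     ]
bar ends top edge [0.56872938 0.00935108 0.108     ] [0.56689113 0.04535642 0.108     ]
door front edge [ 0.63764816 -0.01910431  0.147     ] [0.62707884 0.13513459 0.147     ] 0.06841873435774737
260 293 [124, 123, 126, 153, 189, 203, 208, 210, 210, 210, 210, 209, 209, 209, 209, 205, 166, 133, 148, 177, 197, 205]
290 293 [123, 123, 129, 166, 194, 204, 207, 207, 207, 207, 207, 207, 207, 206, 205, 191, 144, 131, 162, 191, 202, 208]
350 292 [118, 123, 158, 190, 200, 203, 205, 205, 205, 205, 206, 207, 207, 206, 196, 152, 132, 157, 187, 201, 208, 209]
400 291 [124, 151, 188, 201, 205, 207, 207, 208, 207, 207, 207, 207, 208, 203, 165, 131, 149, 178, 198, 205, 209, 210]
430 272 [17, 15, 16, 15, 17, 21, 20, 16, 18, 17, 17, 18, 12, 17, 17, 17, 15, 16, 17, 17, 17, 19]
```

Request:
carry_out(delta_pos=[[4,-2.5,-20],[4,-2.5,-20],[0,0,-22],[0,0,-22],[0,0,-20],[0,0,-14],[0,0,-8],[0,0,0]], dr=[[0,0,0.01],[0,0,0],[0,0,0],[0,0,0],[0,0,0],[0,0,0],[0,0,0],[0,0,0]], grip=[1,1,1,1,1,1,1,0.6])

```text
time: 2.65
ee_pos: [0.5738, 0.0315, 0.091]
tool_rot: [-0.002, -0.033, 0.999, 0.0]
force: [-0.5, -0.1, 0.2]
width: 0.0754
gripper_force: 0.0
```

Request:
carry_out(delta_pos=[[0,0,0],[0,0,0],[0,0,0],[0,0,0],[0,0,0],[0,0,0]], dr=[[0,0,0],[0,0,0],[0,0,0],[0,0,0],[0,0,0],[0,0,0]], grip=[0.2,0.1,0.05,0.0,0.0,0.0])

```text
time: 3.15
ee_pos: [0.5768, 0.0301, 0.0941]
tool_rot: [0.001, -0.032, 0.999, -0.0]
force: [-0.8, -1.0, 0.3]
width: 0.0429
gripper_force: 0.3
```

```bash
python3 - <<'E'
from h import *
import cv2
s=observe();print(s["time"],s["ee_pos"],s["tool_rot"],s["force"],s["width"])
im=read_camera("wrist");cv2.imwrite("pics/w1.png",im[:,:,::-1])
E
```

```text
3.15 [0.57678049 0.03012466 0.09407007] [ 7.67765374e-04 -3.24827005e-02  9.99472002e-01 -3.66897132e-05] [-0.75499955 -1.00926     0.34098497] 0.04289688629066177
```

View pics/w1.png

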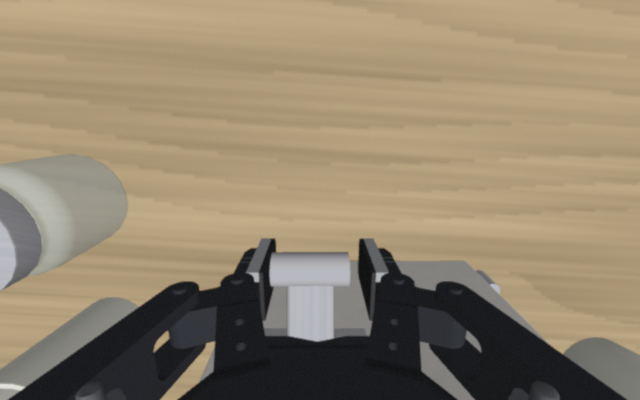

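Request:
carry_out(delta_pos=[[0,-2.5,-1],[0,0,0],[0,0,0],[0,0,0],[0,0,0],[0,0,0]], dr=[[0,0,0],[0,0,0],[0,0,0],[0,0,0],[0,0,0],[0,0,0]], grip=[0,0,-0.1,-0.2,-0.3,-0.3], grip_force=20)

```text
time: 3.7
ee_pos: [0.5757, 0.0269, 0.0922]
tool_rot: [-0.001, -0.033, 0.999, -0.001]
force: [-1.4, -5.8, 2.5]
width: 0.0352
gripper_force: 21.6
```

Request:
carry_out(delta_pos=[[0,0,0],[0,0,0],[0,0,0],[0,0,0]], dr=[[0,0,0],[0,0,0],[0,0,0],[0,0,0]], grip=[-0.5,-0.5,-0.5,-0.5])

```text
time: 4.03
ee_pos: [0.5757, 0.0269, 0.0922]
tool_rot: [-0.001, -0.033, 0.999, -0.001]
force: [-2.3, -4.8, 1.4]
width: 0.0353
gripper_force: 21.5
```

Request:
carry_out(delta_pos=[[0,-0.5,0],[0,0,0],[-0.3,0,1],[-0.2,0,1],[-0.2,0,1],[-0.2,0,1],[0,0,0],[0,0,0]], dr=[[0,0,0],[0,0,0],[0,0,0],[0,0,0],[0,0,0],[0,0,0],[0,0,0],[0,0,0]], grip=[-0.5,-0.5,-0.5,-0.5,-0.5,-0.5,-0.5,-0.5], grip_force=30)

```text
time: 4.7
ee_pos: [0.5737, 0.0273, 0.0949]
tool_rot: [-0.002, -0.033, 0.999, 0.0]
force: [-1.5, -4.7, -8.8]
width: 0.0352
gripper_force: 31.0
```

Request:
carry_out(delta_pos=[[-0.1,0,0.75],[-0.1,0,0.75],[0,0,0],[0,0,0]], dr=[[0,0,0],[0,0,0],[0,0,0],[0,0,0]], grip=[-0.5,-0.5,-0.5,-0.5])

```text
time: 5.03
ee_pos: [0.5741, 0.0271, 0.0973]
tool_rot: [-0.001, -0.033, 0.999, -0.0]
force: [-1.6, -4.2, -9.9]
width: 0.0353
gripper_force: 30.9
```

Request:
carry_out(delta_pos=[[-0.1,0,0.75],[-0.1,0,0.75],[0,0,0],[0,0,0]], dr=[[0,0,0],[0,0,0],[0,0,0],[0,0,0]], grip=[-0.5,-0.5,-0.5,-0.5])

```text
time: 5.37
ee_pos: [0.5741, 0.0271, 0.0989]
tool_rot: [-0.001, -0.033, 0.999, -0.0]
force: [-1.9, -3.7, -8.9]
width: 0.0353
gripper_force: 31.0
```

Request:
carry_out(delta_pos=[[-0.1,0,0.75],[0,0,0.75],[0,0,0],[0,0,0]], dr=[[0,0,0],[0,0,0],[0,0,0],[0,0,0]], grip=[-0.5,-0.5,-0.5,-0.5])

```text
time: 5.7
ee_pos: [0.5741, 0.0271, 0.1005]
tool_rot: [-0.001, -0.033, 0.999, -0.0]
force: [-2.0, -5.1, -10.1]
width: 0.0356
gripper_force: 31.0
```

Request:
carry_out(delta_pos=[[-0.1,0,0.75],[0,0,0.75],[0,0,0],[0,0,0]], dr=[[0,0,0],[0,0,0],[0,0,0],[0,0,0]], grip=[-0.5,-0.5,-0.5,-0.5])

```text
time: 6.03
ee_pos: [0.5741, 0.0271, 0.1021]
tool_rot: [-0.001, -0.033, 0.999, -0.0]
force: [-1.8, -4.5, -9.4]
width: 0.0355
gripper_force: 31.0
```

Request:
carry_out(delta_pos=[[0,0,0.75],[0,0,0.75],[0,0,0],[0,0,0]], dr=[[0,0,0],[0,0,0],[0,0,0],[0,0,0]], grip=[-0.5,-0.5,-0.5,-0.5])

```text
time: 6.37
ee_pos: [0.5742, 0.0271, 0.1036]
tool_rot: [-0.0, -0.033, 0.999, -0.0]
force: [-1.3, -4.5, -9.7]
width: 0.0355
gripper_force: 31.0
```

```bash
python3 - <<'E'
from h import *
import cv2
s=observe();print(s["force"],s["wrist_torque"])
a=read_camera("wrist")[220:380,220:420];b=read_camera("side")[150:230,285:365]
o=np.hstack([cv2.resize(a,(450,360)),cv2.resize(b,(350,360))])
cv2.imwrite("pics/w2.png",o[:,:,::-1])
E
```

```text
[-1.2733243  -4.5046794  -9.68315917] [-0.72804868  0.53391004 -0.05173101]
```

View pics/w2.png

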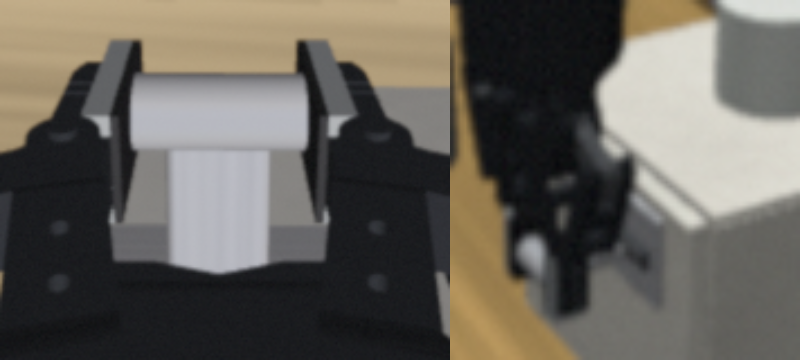

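Request:
carry_out(delta_pos=[[0,0,0.75],[0,0,0.75],[0,0,0],[0,0,0]], dr=[[0,0,0],[0,0,0],[0,0,0],[0,0,0]], grip=[-0.5,-0.5,-0.5,-0.5])

```text
time: 6.8
ee_pos: [0.5742, 0.0271, 0.1051]
tool_rot: [-0.0, -0.033, 0.999, -0.0]
force: [-1.6, -4.9, -9.8]
width: 0.0355
gripper_force: 31.0
```

Request:
carry_out(delta_pos=[[0,0,0.75],[0.1,0,0.75],[0,0,0],[0,0,0]], dr=[[0,0,0],[0,0,0],[0,0,0],[0,0,0]], grip=[-0.5,-0.5,-0.5,-0.5])

```text
time: 7.13
ee_pos: [0.5744, 0.0271, 0.1066]
tool_rot: [-0.0, -0.033, 0.999, -0.0]
force: [-2.1, -5.1, -9.5]
width: 0.0355
gripper_force: 31.0
```

Request:
carry_out(delta_pos=[[0.1,0,0.75],[0.1,0,0.75],[0,0,0],[0,0,0]], dr=[[0,0,0],[0,0,0],[0,0,0],[0,0,0]], grip=[-0.5,-0.5,-0.5,-0.5])

```text
time: 7.47
ee_pos: [0.5745, 0.0271, 0.1082]
tool_rot: [-0.0, -0.033, 0.999, -0.0]
force: [-1.8, -4.8, -9.5]
width: 0.0353
gripper_force: 31.0
```

Request:
carry_out(delta_pos=[[0.1,0,0.75],[0.1,0,0.75],[0,0,0],[0,0,0]], dr=[[0,0,0],[0,0,0],[0,0,0],[0,0,0]], grip=[-0.5,-0.5,-0.5,-0.5])

```text
time: 7.8
ee_pos: [0.5747, 0.0271, 0.1097]
tool_rot: [-0.0, -0.033, 0.999, -0.0]
force: [-2.5, -5.0, -9.2]
width: 0.0351
gripper_force: 31.0
```

Request:
carry_out(delta_pos=[[0.1,0,0.75],[0.1,0,0.75],[0,0,0],[0,0,0]], dr=[[0,0,0],[0,0,0],[0,0,0],[0,0,0]], grip=[-0.5,-0.5,-0.5,-0.5])

```text
time: 8.13
ee_pos: [0.575, 0.0271, 0.1112]
tool_rot: [-0.0, -0.033, 0.999, -0.0]
force: [-1.6, -5.1, -9.3]
width: 0.0354
gripper_force: 31.1
```

Request:
carry_out(delta_pos=[[0.2,0,0.75],[0.2,0,0.75],[0,0,0],[0,0,0]], dr=[[0,0,0],[0,0,0],[0,0,0],[0,0,0]], grip=[-0.5,-0.5,-0.5,-0.5])

```text
time: 8.47
ee_pos: [0.5752, 0.0271, 0.1123]
tool_rot: [-0.001, -0.033, 0.999, -0.0]
force: [-1.9, -4.9, -10.0]
width: 0.0351
gripper_force: 31.6
```

```bash
python3 - <<'E'
from h import *
import cv2
im=read_camera("wrist");cv2.imwrite("pics/w3.png",im[220:380,220:420,::-1])
g=cv2.cvtColor(im,7);print(g[240:310:2,290].tolist())
g=cv2.cvtColor(cv2.imread("pics/w1.png"),6);print(g[240:310:2,280].tolist())
g=cv2.cvtColor(cv2.imread("pics/w2.png")[:360,:450],6);print(cv2.resize(g,(200,160))[20:90:2,70].tolist())
E
```

```text
[162, 166, 165, 162, 142, 105, 132, 148, 161, 168, 176, 181, 184, 188, 187, 187, 186, 185, 184, 180, 171, 152, 132, 131, 131, 132, 132, 131, 132, 133, 133, 132, 133, 133, 132]
[159, 160, 160, 161, 165, 165, 122, 115, 136, 150, 161, 171, 177, 182, 184, 185, 185, 185, 185, 185, 184, 179, 168, 142, 131, 131, 132, 132, 131, 132, 131, 131, 131, 130, 131]
[159, 160, 160, 163, 165, 163, 121, 113, 135, 149, 160, 170, 177, 183, 185, 186, 186, 185, 185, 184, 183, 179, 169, 143, 131, 131, 131, 131, 131, 131, 132, 132, 132, 132, 133]
```

Request:
carry_out(delta_pos=[[0,0,0],[0,0,0],[0.1,0,0.5],[0.1,0,0.5],[0,0,0],[0,0,0]], dr=[[0,0,0],[0,0,0],[0,0,0],[0,0,0],[0,0,0],[0,0,0]], grip=[-0.5,-0.5,-0.5,-0.5,-0.5,-0.5], grip_force=45)

```text
time: 9.02
ee_pos: [0.5752, 0.0271, 0.1126]
tool_rot: [-0.001, -0.033, 0.999, -0.0]
force: [-0.5, -5.5, -16.4]
width: 0.0345
gripper_force: 49.3
```

```bash
python3 - <<'E'
from h import *
import cv2
im=read_camera("wrist");g=cv2.cvtColor(im,7);print(g[240:310:2,290].tolist(),observe()["force"])
E
```

```text
[163, 165, 164, 161, 143, 107, 133, 150, 160, 169, 176, 182, 185, 187, 187, 187, 186, 185, 184, 178, 169, 146, 132, 131, 131, 131, 132, 132, 132, 132, 133, 132, 133, 134, 130] [  0.62121439  -5.31661902 -15.711035  ]
```

Request:
carry_out(delta_pos=[[0,0,-0.5],[0,0,0],[-0.7,0.2,0],[-0.7,0.2,0],[-0.7,0.3,0],[0,0,0]], dr=[[0,0,0],[0,0,0],[0,0,-0.005],[0,0,-0.005],[0,0,-0.005],[0,0,0]], grip=[-0.5,-0.5,-0.5,-0.5,-0.5,-0.5])

```text
time: 9.57
ee_pos: [0.5736, 0.0277, 0.1126]
tool_rot: [-0.0, -0.025, 1.0, -0.0]
force: [-0.4, -4.9, -16.2]
width: 0.0348
gripper_force: 49.4
```

```bash
python3 - <<'E'
from h import *
print(observe()["force"],observe()["ee_pos"])
H=np.array([621.6,160.1]);r=np.array([-46.4,-133.])
f=lambda t:H+np.array([[np.cos(t),np.sin(t)],[-np.sin(t),np.cos(t)]])@r
T=[.015,.03,.05,.08,.11,.14,.17,.2,.23,.26,.29]+list(np.arange(.37,1.26,.08))
for a,b in zip(T,T[1:]):print(round(b,2),np.round(f(b)-f(a),1),np.round(f(b)))
E
```

```text
[ -0.43323579  -4.89310634 -16.224825  ] [0.57358531 0.02774262 0.11257638]
0.03 [-2.   0.7] [571.  29.]
0.05 [-2.6  1. ] [569.  30.]
0.08 [-3.9  1.6] [565.  31.]
0.11 [-3.8  1.8] [561.  33.]
0.14 [-3.8  1.9] [557.  35.]
0.17 [-3.7  2. ] [553.  37.]
0.2 [-3.7  2.1] [550.  39.]
0.23 [-3.6  2.2] [546.  41.]
0.26 [-3.5  2.3] [543.  43.]
0.29 [-3.5  2.4] [539.  46.]
0.37 [-8.9  7. ] [530.  53.]
0.45 [-8.3  7.6] [522.  61.]
0.53 [-7.6  8.3] [514.  69.]
0.61 [-7.   8.9] [507.  78.]
0.69 [-6.2  9.4] [501.  87.]
0.77 [-5.5  9.9] [496.  97.]
0.85 [-4.6 10.3] [491. 107.]
0.93 [-3.8 10.6] [487. 118.]
1.01 [-3.  10.9] [484. 129.]
1.09 [-2.1 11.1] [482. 140.]
1.17 [-1.2 11.2] [481. 151.]
1.25 [-0.3 11.3] [481. 162.]
```

Request:
carry_out(delta_pos=[[-1,0.4,-0.2],[-1,0.4,-0.2],[-1.3,0.5,0],[-1.3,0.5,0],[0,0,0]], dr=[[0,0,-0.0075],[0,0,-0.0075],[0,0,-0.01],[0,0,-0.01],[0,0,0]], grip=[-0.5,-0.5,-0.5,-0.5,-0.5])

```text
time: 9.98
ee_pos: [0.5688, 0.0296, 0.1125]
tool_rot: [-0.0, -0.008, 1.0, -0.0]
force: [-1.7, -5.6, -13.2]
width: 0.0349
gripper_force: 49.6
```

Door is following freely with almost no pull; carry on along the arc.

Request:
carry_out(delta_pos=[[-3.9,1.6,0],[-3.8,1.8,0],[-3.8,1.9,0],[-3.7,2,0],[-3.7,2.1,0],[-3.6,2.2,0],[-3.5,2.3,0],[-3.5,2.4,0],[0,0,0]], dr=[[0,0,-0.03],[0,0,-0.03],[0,0,-0.03],[0,0,-0.03],[0,0,-0.03],[0,0,-0.03],[0,0,-0.03],[0,0,-0.03],[0,0,0]], grip=[-0.5,-0.5,-0.5,-0.5,-0.5,-0.5,-0.5,-0.5,-0.5])

```text
time: 10.73
ee_pos: [0.5384, 0.0464, 0.1127]
tool_rot: [-0.001, 0.113, 0.994, -0.0]
force: [-2.9, -5.1, -11.4]
width: 0.035
gripper_force: 49.9
```

Request:
carry_out(delta_pos=[[-8.9,7,0],[-8.3,7.6,0],[-7.6,8.3,0],[-7,8.9,0],[-6.2,9.4,0],[-5.5,9.9,0],[0,0,0]], dr=[[0,0,-0.08],[0,0,-0.08],[0,0,-0.08],[0,0,-0.08],[0,0,-0.08],[0,0,-0.08],[0,0,0]], grip=[-0.5,-0.5,-0.5,-0.5,-0.5,-0.5,-0.5])

```text
time: 11.32
ee_pos: [0.4945, 0.0987, 0.1127]
tool_rot: [-0.001, 0.346, 0.938, 0.0]
force: [-2.7, -5.3, -11.6]
width: 0.0349
gripper_force: 49.7
```

Request:
carry_out(delta_pos=[[-4.6,10.3,0],[-3.8,10.6,0],[-3,10.9,0],[-2.1,11.1,0],[-1.2,11.2,0],[-0.3,11.3,0],[0,0,0],[0,0,0]], dr=[[0,0,-0.08],[0,0,-0.08],[0,0,-0.08],[0,0,-0.08],[0,0,-0.08],[0,0,-0.08],[0,0,0],[0,0,0]], grip=[-0.5,-0.5,-0.5,-0.5,-0.5,-0.5,-0.5,-0.5])

```text
time: 11.98
ee_pos: [0.4805, 0.1627, 0.1126]
tool_rot: [-0.001, 0.557, 0.831, -0.0]
force: [-4.9, -2.5, -10.1]
width: 0.0349
gripper_force: 49.8
```

Request:
carry_out(delta_pos=[[0,0,-3],[0,0,-3],[0,0,-3],[0,0,-3],[0,0,-3],[0,0,-2],[0,0,0],[0,0,0]], dr=[[0,0,0],[0,0,0],[0,0,0],[0,0,0],[0,0,0],[0,0,0],[0,0,0],[0,0,0]], grip=[-0.5,-0.5,-0.5,-0.5,-0.5,-0.5,-0.5,-0.5], grip_force=25)

```text
time: 12.65
ee_pos: [0.4809, 0.1624, 0.0978]
tool_rot: [-0.001, 0.557, 0.831, -0.0]
force: [-10.7, 0.2, 2.4]
width: 0.0348
gripper_force: 52.2
```

Request:
carry_out(delta_pos=[[0,0,0],[0,0,0],[0,0,0],[0,0,0],[0,0,0],[0,0,0]], dr=[[0,0,0],[0,0,0],[0,0,0],[0,0,0],[0,0,0],[0,0,0]], grip=[-0.1,0,0.3,0.5,0.5,0.5])

```text
time: 13.15
ee_pos: [0.4828, 0.1629, 0.0971]
tool_rot: [0.001, 0.558, 0.83, 0.001]
force: [0.1, 0.0, 0.3]
width: 0.0645
gripper_force: 0.0
```

Request:
carry_out(delta_pos=[[0,0,8],[0,0,16],[0,0,25],[0,0,30],[0,0,30],[0,0,20],[-15,-10,0],[-15,-10,0],[0,0,0],[0,0,0]], dr=[[0,0,0],[0,0,0],[0,0,0],[0,0,0],[0,0,0],[0,0,0],[0,0,0],[0,0,0],[0,0,0],[0,0,0]], grip=[0.5,0.5,0.5,0.5,0.5,0.5,0.5,0.5,0.5,0.5])

```text
time: 13.98
ee_pos: [0.4513, 0.1425, 0.2255]
tool_rot: [0.0, 0.558, 0.83, 0.001]
force: [-0.7, 0.3, -1.1]
width: 0.0642
gripper_force: 0.0
```

```bash
python3 - <<'E'
from h import *
import cv2
print(observe()["force"],observe()["ee_pos"])
cv2.imwrite("pics/end.png",np.vstack([cv2.resize(read_camera(n),(480,300)) for n in("scene","side")])[:,:,::-1])
E
```

```text
[-0.65203706  0.31543782 -1.07447071] [0.45125824 0.14248442 0.22554759]
```

View pics/end.png

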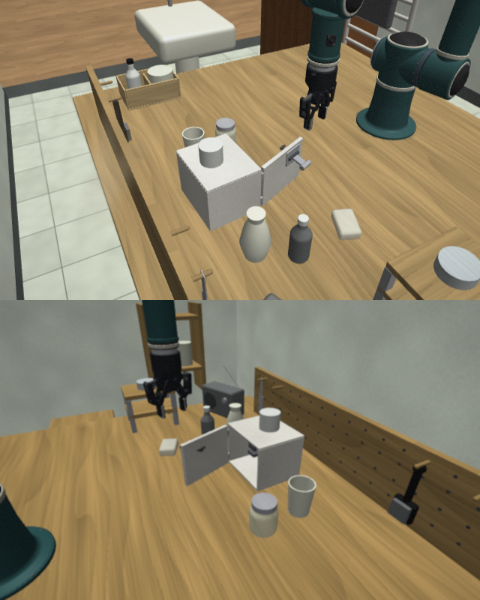

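The end picture shows the door standing wide open (about 70°), the gripper clear of it, and the tub, vase, jar, tumbler, lotion and soap where they were.

```bash
python3 -c "
from workcell import *
print(sign_off())"
```

```text
the job is handed in; nothing more can be done
None
```

The cabinet door is open to about 70°: I lifted the paddle to its stop, swung the door, let go, backed the arm clear and handed the job in at about 14 s, with nothing else moved.

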